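# Clamp the slide carrier and pin the imaging chamber shut

### The arm

A 6-joint arm with a two-finger parallel gripper is mounted at the origin on the work surface. World frame = base frame: x ahead of the robot, y to its left, z up, the work surface at z = 0. Lengths are in mm, angles in rad, forces in N, time in s.
With the tool pointing down it reaches from about 350 to 975 mm from the base axis. Payload 7.1 kg.
Tool frame: the origin (TCP) lies midway between the tips of the shut fingers; the grasp point (between the pads) lies 19 mm behind it (ctrl.grasp_offset is the distance from the TCP to the grasp point, in mm); z points along the fingers, y is the line along which they close (so a half turn about z gives the same grasp; the last joint's range is limited). The gripper opens to 88 mm and grips with 3 to 60 N. Pads are 20 mm wide; open, the fingers measure 115 mm over their backs; the gripper's body (75 mm by 178 mm) begins 61 mm behind the grasp point.
Start: joints at [-1.323, 0.423, 1.63, -0, 1.089, -0.019], TCP at [164.797, -602.865, 222.675] pointing down, gripper open.
Joint ranges: [-3, 3], [-0.9, 2.11], [0.09, 2.58], [-1.31, 4.45], [0.11, 2.69], [-2.54, 2.54]. Speed limits (rad/s): [2.39, 2.39, 3.01, 3.14, 3.14, 3.14].

### API

Orientations are given as a rotation vector (axis times angle).
In Python, from workcell import sensors, viewer, ctrl gives the robot as it stands. The module is installed in compiled form; this text tells all that it offers.
- The arm moves only by the shell command python3 -m handwheel 'ROWS'. ROWS is JSON, a list of rows, each a list of 7 numbers: the shift along the tool's x, y, z in mm, then the turn, a rotation vector about the tool's x, y, z in rad, then the closure, from 0 (fully open) to 1 (shut). In form: [[x, y, z, rx, ry, rz, jaw], ...]. A call has 1 to 10 rows; each row shifts and turns the commanded pose from where the row before left it, along the tool's axes as they then stand; what a row does not reach is not made up. A row lasts 1/8 s, in which the tool goes at most 62.5 mm and 10.7 degrees, less where a joint would pass 70% of its speed; a pose out of reach is approached as far as the arm can. A call is refused whole if a number of a shift passes 62.5 or a number of a turn 0.188, either way. A call with a gripper value outside its range is refused whole. The fingers move at their own pace and stop on an object; the grip force is fixed at half the most. Time passes only in rows, so rows that do not move let the fingers close. It gives the time, the measured TCP pose, the force, the opening and the grip force at its end, in the units of the state.
- sensors.get_obs(): the state, without advancing time (a new reading comes with each control period).
- viewer.get_image(name): name is "scene" or "top" or "wrist"; returns a dict with "frame" (384x512x3 uint8, blue, green, red), "fov_y" (degrees; the focal length in pixels is half the picture's height over the tangent of half this angle, whatever the lens; pixels are square), "cx", "cy" (the principal point, pixels), "R" (3x3) and "t" (3): a world point X has camera coordinates R X + t. Camera axes: x right, y down, z forward; pixel columns grow to the right and rows downward; lengths in mm; the calibration is good to about 2 mm. A picture is of the moment at which its call begins. There is no depth.
- ctrl.close_job(): hands the job in; it is judged then, once.
The state is a dict: "t": time; "qpos": joint angles; "qvel": joint speeds; "joint_torque": joint torques, N m; "ee_pos": TCP position; "orientation": TCP orientation; "ft_force": force on the tool from outside, world axes, zero at the start; "moment": the same for the moment, N m; "width": finger opening in mm; "grasp_force": force on a finger pad.
Only numpy, scipy, OpenCV 4.12 (cv2) and the standard library are available. Lean on these libraries where they do the work, as an engineer would, in place of code of your own. Each camera call takes 0.05 s, during which the arm holds its last target. There are 200 camera calls.

### The job

Turn the red-handled crank clockwise until the blue jaw grips the orange slide carrier firmly against its stop, then fold the white lid down over it. Take the green-headed locking pin from its grey stand, put it down through the hole in the lid and the hole under it, and press the pin home so that the lid shuts fully against its springs. Finish still holding it pressed shut (the springs lift the lid as soon as you let go), with the bench's other things left standing where they are.

Things in the scene. Friction and masses are not known exactly. Their poses are not given: they have to be found in the camera images.
- chamber: Aluminium imaging chamber (a clamshell jig), fixed to the bench; its position and its yaw (up to 0.25 rad) vary. Origin: on the bench, under its middle; z up. All numbers here are in its frame, in mm. Base block x -60..60, y -46..95, top at z 30; hinge axis parallel to x at y 75, z 56; latch block with the base hole at y -70, top at z 50. Gear head with the crank: 62 x 62 block centred at x -130, y -45, top at z 46. The fixed stop is a blue bar whose face is at x 30.
- carrier: Orange slide carrier, loose, 30 (x) x 76 (y) x 12 high, 60 g, lying on the base block at z 30 between the jaw and the stop; origin under its middle, axes nearly as the chamber's. Clamped, it sits with its origin at x 15. It need not be touched by the robot.
- jaw: Blue sliding jaw, 44 wide, 16 high. Origin at its gripping face, which starts at x -14 (crank 0) and moves +x 6 mm per rad of crank; it reaches the clamped carrier at about x 0.
- crank (a joint): Crank angle, rad, 0 to 3.4, growing clockwise seen from above; starts at 0 to 0.7, and the jaw is tight on the carrier at about 2.35. The arm points to 240 degrees (counter-clockwise from the chamber's +x, seen from above) at 0. Its handle circles at 30 mm radius and takes about 2 N to move; the crank stays where it is left. Turning on with 3 to 6 N once the carrier is met clamps it well.
- crank_knob (a point): Centre of the top of the crank's upright red handle: a free-turning sleeve 16 in diameter, 36 tall, its top at z 95 above the bench; below it is the crank arm, top at z 58.
- crank_axis (a point): Point on the crank's vertical axis, at z 95 (fixed on the chamber at x -130, y -45).
- lid (a joint): Lid angle, rad: 0 shut, 1.4 the open stop; starts at 0.9 to 1.25. Stiff hinge (0.16 N m): the lid stays where it is left. Two brass spring plungers meet it at 0.06 and hold it about 0.03 to 0.06 open when it is let go; shutting it fully takes about 7 N at the hole.
- lid_hinge (a point): Point on the hinge axis, at the middle of the lid's width. The point moves with the lid: x along the axis (the chamber's x); its -y axis points along the lid from the hinge to the free edge; z is the normal of the outer (upper) face.
- lid_pad (a point): Yellow disc, 22 in diameter, on the outer face of the white lid, 107 from the hinge axis: a place to push the lid with closed fingertips. The lid is 8 thick (4 either side of the hinge axis), 110 wide, with a clear window; its 50 wide tongue with the pin hole reaches to 168 from the hinge. Axes as lid_hinge.
- lid_hole (a point): Centre of the mouth (upper side) of the 13 mm hole in the lid's tongue, 145 from the hinge axis; when shut it is at z 60 above the bench, straight over base_hole, and still within 1 mm sideways when 0.06 rad open.
- base_hole (a point): Centre of the mouth of the 13 mm through hole in the latch block, at z 50 above the bench, axis upright.
- pin: Steel locking pin, 60 g, standing upright in the stand. Origin at the tip (lower end). Shaft 10 in diameter, from the tip up to 40; flange 30 in diameter from 40 to 44; green head (the grip) 20 in diameter from 44 to 80. Home: flange resting on the lid's tongue, lid shut, tip 30 below the mouth of base_hole.
- pin_head (a point): Centre of the top of the pin's green head, 80 above the tip.
- pin_stand: Grey block 60 x 60 x 48 high, fixed, with a 13 mm hole that holds the pin, tip 8 above the bench and flange on the block. Stands to the left or the right of the chamber (the spray bottle has the other place). Origin under its middle.
- spray_bottle: White spray bottle with red trigger, 70 in diameter, 193 tall; origin under its middle. Leave it alone.
- beaker: Glass beaker, 70 in diameter, 90 tall. Leave it alone.
- dish_stack: Stack of culture dishes, 90 in diameter, 60 tall. Leave it alone.
Things that resemble listed ones, but are neither listed nor needed, are in the scene too. Leave any yellow look-alike of the pin alone.

How it is judged:
By the outcome, as a careful person would: the job done as asked, in the order asked, and still so for the second after the job is handed in, while the arm keeps its last pose, push and grip.
It also fails if it takes over 72 s, if anything falls off the work surface, if the arm or the gripper's body presses on something with over 40 N, if the wrist force passes 120 N, or if a joint passes its speed limit or range.

## Working session

There is one attempt and no reset: what is moved stays moved. The work goes in short steps, Python scripts to look and compute and a shell command to move; the robot and the scene stay as the last step left them, time stands still between calls to the robot, and variables do not carry over. Pictures are saved under pics/ and viewed, at most 10 in all, crops included, and the job is handed in when it is done.

```bash
mkdir -p pics
python3 - <<'E'
from workcell import sensors, viewer, ctrl
import cv2, numpy as np
o=sensors.get_obs()
print({k:np.round(v,3).tolist() for k,v in o.items()}, ctrl.grasp_offset)
for n in ["scene","top"]:
    d=viewer.get_image(n); cv2.imwrite(f"pics/{n}0.png",d["frame"])
    print(n,d["fov_y"],d["cx"],d["cy"],np.round(d["R"],3).tolist(),np.round(d["t"],1).tolist())
E
```

```text
{'t': 0.0, 'qpos': [-1.323, 0.424, 1.631, -0.0, 1.089, -0.019], 'qvel': [0.0, 0.001, -0.0, -0.002, 0.001, 0.001], 'joint_torque': [0.001, -54.463, -27.367, 0.064, 0.023, -0.0], 'ee_pos': [164.67, -602.339, 221.879], 'orientation': [-3.112, -0.418, 0.0], 'ft_force': [0.052, 0.212, -0.071], 'moment': [-0.028, 0.004, -0.002], 'grasp_force': 0.0, 'width': 87.841} 18.700000000000003
scene 45.26787650429893 263.68720770912836 191.5361462339672 [[-0.543, 0.84, 0.0], [0.611, 0.395, -0.685], [-0.576, -0.372, -0.728]] [258.1, -273.7, 1513.5]
top 42.605080906947535 259.01404803486133 189.1842565061446 [[0.021, -1.0, -0.007], [-0.978, -0.019, -0.209], [0.209, 0.012, -0.978]] [53.7, 547.3, 1470.1]
```

View pics/scene0.png

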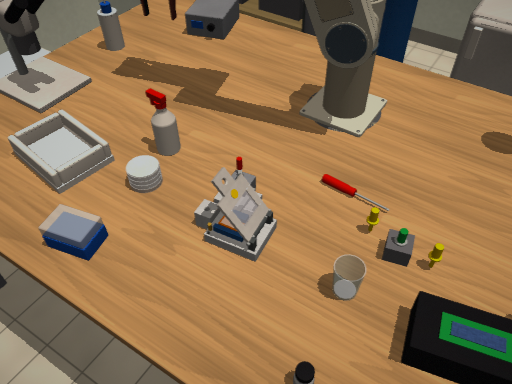

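View pics/top0.png

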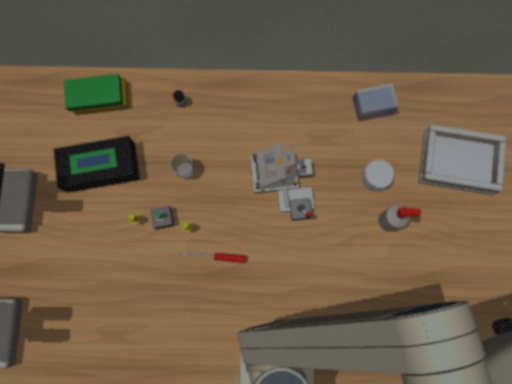

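Scene view: green-headed pin in its grey stand at (403,236), yellow look-alikes at (373,216) and (437,252). Top view: pin (161,216), look-alikes (134,217) and (187,226). Red things: crank handle, scene (239,163) / top (309,213); screwdriver, top (230,258); spray trigger, top (408,212). I choose the green head in the grey block and the red handle on the gear head.

```bash
cat > h.py <<'E'
from workcell import sensors, viewer, ctrl
import cv2, numpy as np
from scipy.spatial.transform import Rotation as Ro
def img(n):
    d=viewer.get_image(n); d["R"]=np.array(d["R"]); d["t"]=np.array(d["t"]); d["f"]=192/np.tan(np.radians(d["fov_y"]/2)); return d
def ray(d,p):
    v=d["R"].T@np.array([(p[0]-d["cx"])/d["f"],(p[1]-d["cy"])/d["f"],1]); return -d["R"].T@d["t"], v/np.linalg.norm(v)
def plane(d,p,z):
    c,v=ray(d,p); return c+v*(z-c[2])/v[2]
def tri(d1,p1,d2,p2):
    c1,v1=ray(d1,p1); c2,v2=ray(d2,p2)
    s=np.linalg.lstsq(np.c_[v1,-v2],c2-c1,rcond=None)[0]
    a,b=c1+s[0]*v1,c2+s[1]*v2; return (a+b)/2,np.linalg.norm(a-b)
def proj(d,X):
    c=d["R"]@np.asarray(X)+d["t"]; return np.array([d["cx"],d["cy"]])+d["f"]*c[:2]/c[2]
HSV=dict(red=[((0,150,60),(8,255,255)),((172,150,60),(180,255,255))],green=[((45,120,40),(85,255,255))],yellow=[((22,150,90),(33,255,255))],orange=[((9,170,100),(19,255,255))],blue=[((98,120,40),(118,255,255))])
def blobs(d,col,amin=8,roi=None):
    h=cv2.cvtColor(d["frame"],cv2.COLOR_BGR2HSV); m=sum(cv2.inRange(h,a,b) for a,b in HSV[col])
    if roi: k=np.zeros_like(m); x0,y0,x1,y1=roi; k[y0:y1,x0:x1]=1; m=m*k
    n,l,s,c=cv2.connectedComponentsWithStats(m)
    return [(c[i].round(1).tolist(),s[i].tolist()) for i in range(1,n) if s[i][4]>=amin]
def save(n,frame,box,k):
    x0,y0,x1,y1=box; cv2.imwrite(f"pics/{n}.png",cv2.resize(frame[y0:y1,x0:x1],None,fx=k,fy=k,interpolation=cv2.INTER_CUBIC))
def toolvec(w):
    o=sensors.get_obs(); return Ro.from_rotvec(o["orientation"]).inv().apply(w)
E
python3 - <<'E'
from h import *
s,t=img("scene"),img("top")
for n,d in (("scene",s),("top",t)):
    for c in ("red","green","yellow","orange"): print(n,c,blobs(d,c,5))
a=cv2.resize(s["frame"][145:270,185:285],(480,600),interpolation=cv2.INTER_CUBIC)
b=cv2.resize(t["frame"][140:230,240:320],(320,360),interpolation=cv2.INTER_CUBIC)
c=cv2.resize(s["frame"][195:275,355:460],(320,240),interpolation=cv2.INTER_CUBIC)
cv2.imwrite("pics/comp.png",np.hstack([a,np.vstack([b,c])]))
E
```

```text
scene red [([156.3, 98.2], [145, 88, 21, 21, 280]), ([238.9, 162.7], [236, 157, 6, 13, 65]), ([338.5, 184.7], [322, 174, 35, 23, 332])]
scene green [([402.4, 235.0], [398, 228, 10, 15, 109]), ([474.3, 336.3], [439, 311, 73, 52, 1312])]
scene yellow [([234.1, 193.1], [231, 189, 7, 9, 53]), ([373.9, 216.2], [367, 207, 13, 18, 130]), ([437.1, 252.5], [429, 243, 15, 20, 140])]
scene orange [([226.1, 224.4], [219, 216, 18, 15, 38])]
top red [([408.9, 211.8], [398, 207, 23, 11, 191]), ([308.3, 213.9], [307, 212, 4, 5, 15]), ([230.1, 257.4], [214, 253, 33, 10, 235])]
top green [([92.6, 91.6], [64, 74, 58, 36, 1641]), ([92.5, 160.8], [69, 147, 49, 28, 663]), ([158.2, 214.3], [156, 212, 6, 5, 22])]
top yellow [([123.8, 91.7], [122, 79, 4, 25, 45]), ([278.8, 161.1], [278, 159, 3, 5, 12]), ([132.9, 217.8], [128, 214, 11, 9, 65]), ([186.3, 226.1], [182, 222, 10, 10, 67])]
top orange []
```

View pics/comp.png

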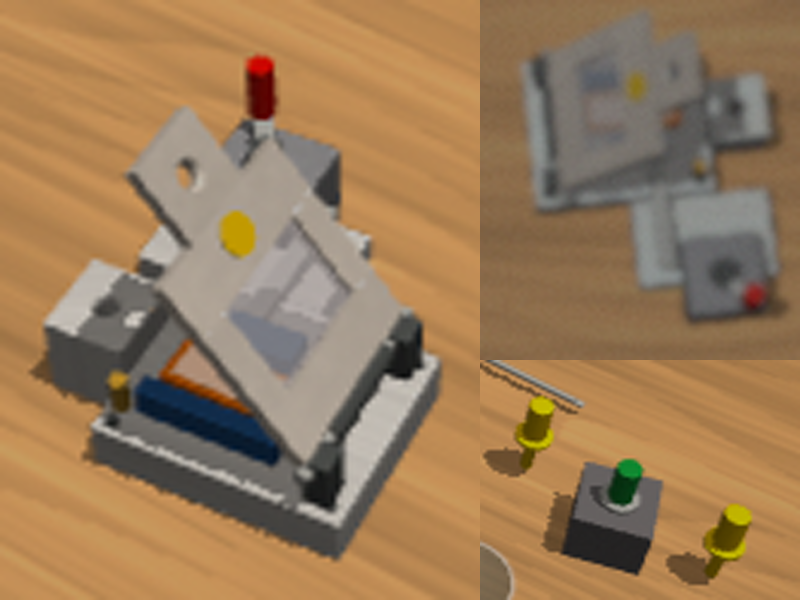

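The composite confirms the choice: green head in the grey stand between two yellow look-alikes, the red handle with the arm pointing lower-right in the top view. Lid hole is at scene (224,181), base hole at scene (208,208) / top (303,167), and the crank axis at top (300,208).

Run:
```python
from h import *
s,t=img("scene"),img("top")
for n,a,b in [("knob top",(239,159),(308.3,213.9)),("pinhead",(404,230.5),(158.2,214.3)),("pad",(234.1,193.1),(278.8,161.1)),("lidhole",(224.2,180.8),(288,157.5)),("basehole",(207.9,208.5),(303,166.8))]:
    X,e=tri(s,a,t,b); print(n,X.round(1),round(e,1), "topplane", {z:plane(t,b,z).round(0)[:2].tolist() for z in (50,88,95)})
print("axis@58",plane(t,(300.5,208),58).round(1))
for q in [(255.8,260.6)]: print("scene corner z0",plane(s,q,0).round(1))
for q in [(289.3+(-49)/4+0,140+65/4),(254,191.5),(297,186)]: print(q)
# latch: tri knob->axis etc
```

```text
knob top [465.7 -84.2  92.2] 1.2 topplane {50: [473.0, -89.0], 88: [467.0, -85.0], 95: [466.0, -84.0]}
pinhead [455.8 367.2  89.6] 1.5 topplane {50: [462.0, 375.0], 88: [456.0, 367.0], 95: [455.0, 365.0]}
pad [612.9   7.9 146.7] 1.1 topplane {50: [640.0, 5.0], 88: [629.0, 6.0], 95: [627.0, 6.0]}
lidhole [615.7 -17.  175.7] 3.0 topplane {50: [652.0, -24.0], 88: [641.0, -22.0], 95: [639.0, -22.0]}
basehole [621.6 -71.1  52.8] 1.2 topplane {50: [623.0, -72.0], 88: [613.0, -69.0], 95: [611.0, -68.0]}
axis@58 [489.5 -63.8  58. ]
scene corner z0 [656.4  94.7   0. ]
(277.05, 156.25)
(254, 191.5)
(297, 186)
```

```bash
python3 -m handwheel '[[43,-42,-6,0,0,0,0],[43,-42,-6,0,0,0,0],[43,-42,-6,0,0,0,0],[43,-42,-6,0,0,0,0],[43,-42,-6,0,0,0,0],[43,-42,-6,0,0,0,0],[43,-42,-6,0,0,0,0],[43,-42,-6,0,0,0,0],[43,-42,-6,0,0,0,0],[43,-42,-6,0,0,0,0]]'
python3 -m handwheel '[[0,0,0,0,0,0.133,0.3],[0,0,0,0,0,0,0.3],[0,0,0,0,0,0,0.3]]'
python3 - <<'E'
from h import *
w=img("wrist"); cv2.imwrite("pics/w1.png",w["frame"]); print(w["fov_y"],w["cx"],w["cy"],w["R"].round(3).tolist(),w["t"].round(1), (-w["R"].T@w["t"]).round(1))
for c in ("red","yellow","orange","blue"): print(c,blobs(w,c,15))
E
```

```text
t: 1.55
ee_pos: [469.6, -82.5, 283.2]
orientation: [3.113, 0.418, 0.001]
ft_force: [0.2, 0.2, -0.9]
width: 87.8
grasp_force: 0.0
t: 1.92
ee_pos: [468.5, -84.8, 282.6]
orientation: [-3.134, -0.212, 0.0]
ft_force: [-0.2, 0.0, -0.4]
width: 62.7
grasp_force: 0.0
67.88214087132235 253.81617223337176 198.77334969576208 [[0.136, -0.991, -0.0], [-0.953, -0.131, 0.272], [-0.269, -0.037, -0.962]] [-146.1  385.8  570.7] [541.4 -73.4 444.2]
red [([254.6, 179.7], [249, 172, 12, 15, 132]), ([97.6, 229.3], [64, 218, 67, 25, 974]), ([506.9, 223.3], [501, 219, 11, 9, 67]), ([497.3, 236.0], [480, 220, 32, 30, 491])]
yellow [([179.5, 28.6], [175, 16, 10, 26, 210]), ([236.0, 90.5], [233, 87, 7, 8, 37]), ([0.8, 169.8], [0, 163, 3, 14, 33])]
orange [([221.1, 50.1], [200, 34, 30, 25, 161]), ([125.4, 325.3], [124, 321, 4, 10, 18])]
blue [([227.2, 20.4], [223, 16, 9, 10, 82]), ([208.0, 70.4], [198, 63, 21, 16, 320])]
```

View pics/w1.png

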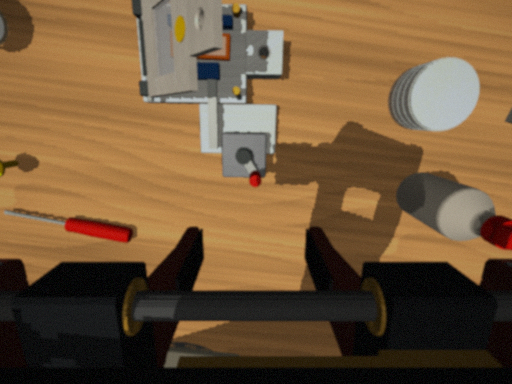

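The wrist view shows the knob top at (255,182), crank axis at (244,156), base hole at (264,51), gear block corners about (222,133)–(267,177), and the lid hole at (199,18).

Run:
```python
from h import *
w=img("wrist")
k=plane(w,(255,181.5),95); b=plane(w,(264,51),50); g=plane(w,(244.3,155.5),46)
ax=plane(w,(244,156.5),58)
print("knob",k.round(1),"base",b.round(1),"gearc",g.round(1),"axis58",ax.round(1))
for g0 in (g,ax):
    v=(b-g0)[:2]; yaw=np.arctan2(v[1],v[0])-np.arctan2(-25,130); c,s=np.cos(yaw),np.sin(yaw); R=np.array([[c,-s],[s,c]])
    O=b[:2]-R@[0,-70]; A=O+R@[-130,-45]; r=k[:2]-A; 
    print("yaw",yaw.round(3),"len",np.linalg.norm(v).round(1),132.4,"O",O.round(1),"A",A.round(1),"r",np.linalg.norm(r).round(1),"crank",(np.radians(240)-((np.arctan2(r[1],r[0])-yaw)%(2*np.pi))).round(2))
    print("edge dirs", [np.arctan2(*((plane(w,q,46)-plane(w,p,46))[[1,0]])).round(3) for p,q in (((222,177),(222,134)),((267,177),(267,133)))])
```

```text
knob [466.1 -85.3  95. ] base [623.3 -75.2  50. ] gearc [490.1 -67.1  46. ] axis58 [490.2 -67.1  58. ]
yaw 0.129 len 133.5 132.4 O [614.3  -5.8] A [491.2 -67.2] r 31.0 crank 0.55
edge dirs [np.float64(0.105), np.float64(0.148)]
yaw 0.129 len 133.4 132.4 O [614.3  -5.8] A [491.2 -67.1] r 31.0 crank 0.55
edge dirs [np.float64(0.105), np.float64(0.148)]
```

```bash
python3 -m handwheel '[[-2,0,50,0,0,0,0.3],[0,0,50,0,0,0,0.3],[0,0,50,0,0,0,0.3],[0,0,40,0,0,0,0.3],[0,0,20,0,0,0,0.3],[0,0,4,0,0,0,0.3],[0,0,0,0,0,0,0.3]]'
python3 - <<'E'
from h import *
w=img("wrist"); cv2.imwrite("pics/w2.png",w["frame"]); print(blobs(w,"red",15))
o=sensors.get_obs();print(o["ee_pos"])
E
```

```text
t: 2.9
ee_pos: [467.1, -85.1, 69.1]
orientation: [3.135, 0.209, 0.001]
ft_force: [-0.1, 0.2, 0.4]
width: 61.3
grasp_force: 0.0
[([256.2, 261.4], [242, 248, 29, 28, 597])]
[467.46445645 -85.03574346  69.46378227]
```

View pics/w2.png

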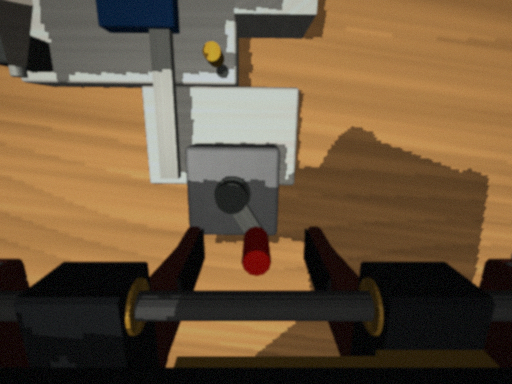

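The knob's top is at (257,263), centred between the finger tips at (200,230) and (313,230), so I close on it.

```bash
python3 - <<'E'
from h import *
w=img("wrist"); print(plane(w,(256.5,263),95).round(1))
E
python3 -m handwheel '[[0,0,0,0,0,0,1],[0,0,0,0,0,0,1],[0,0,0,0,0,0,1],[0,0,0,0,0,0,1]]'
```

```text
[467.4 -85.1  95. ]
t: 3.5
ee_pos: [466.9, -84.6, 68.8]
orientation: [3.135, 0.21, 0.0]
ft_force: [-0.4, -0.3, -0.0]
width: 24.9
grasp_force: 0.0
```

```bash
python3 -m handwheel '[[0,0,0,0,0,0,1],[0,0,0,0,0,0,1],[0,0,0,0,0,0,1]]'
python3 -m handwheel '[[-2.1,-4.4,0,0,0,0,1],[-1.3,-5.1,0,0,0,0,1],[-0.5,-5.2,0,0,0,0,1],[0.5,-5.2,0,0,0,0,1],[0,0,0,0,0,0,1]]'
```

```text
t: 3.88
ee_pos: [466.9, -84.8, 68.7]
orientation: [3.134, 0.21, 0.0]
ft_force: [-0.0, -2.8, 1.0]
width: 15.4
grasp_force: 30.0
t: 4.5
ee_pos: [461.3, -64.7, 68.7]
orientation: [-3.134, -0.211, -0.001]
ft_force: [3.3, 1.6, -2.6]
width: 15.7
grasp_force: 30.0
```

```bash
python3 -m handwheel '[[1.4,-5.1,0,0,0,0,1],[2.3,-4.7,0,0,0,0,1],[3.1,-4.3,0,0,0,0,1],[0,0,0,0,0,0,1]]'
python3 -m handwheel '[[3.8,-3.7,0,0,0,0,1],[4.3,-3,0,0,0,0,1],[0,0,0,0,0,0,1]]'
```

```text
t: 5.0
ee_pos: [466.4, -50.2, 68.7]
orientation: [3.134, 0.21, 0.002]
ft_force: [4.4, -1.2, -3.8]
width: 15.4
grasp_force: 30.0
t: 5.38
ee_pos: [473.4, -42.9, 68.7]
orientation: [3.134, 0.21, 0.001]
ft_force: [4.9, -4.2, -3.4]
width: 15.6
grasp_force: 30.0
```

```bash
python3 -m handwheel '[[4.2,-1.1,0,0,0,0,1],[0,0,0,0,0,0,1]]'
python3 -m handwheel '[[3,-1,0,0,0,0,1],[0,0,0,0,0,0,1]]'
```

```text
t: 5.62
ee_pos: [476.5, -41.0, 68.7]
orientation: [-3.134, -0.21, 0.001]
ft_force: [0.7, -2.6, 0.9]
width: 15.3
grasp_force: 30.0
t: 5.88
ee_pos: [479.5, -39.6, 68.6]
orientation: [-3.134, -0.21, 0.001]
ft_force: [-0.3, -2.5, 1.6]
width: 15.3
grasp_force: 30.0
```

```bash
python3 -m handwheel '[[2.5,-0.5,0,0,0,0,1],[0,0,0,0,0,0,1]]'
python3 -m handwheel '[[1.5,-0.2,0,0,0,0,1],[0,0,0,0,0,0,1]]'
```

```text
t: 6.12
ee_pos: [480.8, -38.9, 68.5]
orientation: [-3.134, -0.211, 0.004]
ft_force: [-3.4, -4.6, 4.7]
width: 15.3
grasp_force: 30.0
t: 6.38
ee_pos: [481.3, -38.7, 68.5]
orientation: [-3.135, -0.211, 0.007]
ft_force: [-6.4, -6.7, 7.4]
width: 15.6
grasp_force: 30.0
```

```bash
python3 -m handwheel '[[0,0,0,0,0,0,0.3],[0,0,0,0,0,0,0.3],[0,0,0,0,0,0,0.3],[0,0,0,0,0,0,0.3],[0,0,-20,0,0,0,0.3],[0,0,-45,0,0,0,0.3],[0,0,-60,0,0,0,1],[0,0,-60,0,0,0,1],[0,0,-15,0,0,0,1],[0,0,0,0,0,0,1]]'
python3 - <<'E'
from h import *
s=img("scene"); w=img("wrist"); cv2.imwrite("pics/w3.png",w["frame"])
print(blobs(s,"red",10,(220,140,260,190)),blobs(s,"orange",5,(200,200,260,250)))
k=[plane(w,b[0],95).round(1).tolist()+b[0] for b in blobs(w,"red",40)]; print(k)
save("w3c",np.hstack([w["frame"][0:250,100:360],s["frame"][140:265,180:310].repeat(2,0).repeat(2,1)]),(0,0,520,250),1.5)
E
```

```text
t: 7.62
ee_pos: [483.8, -38.5, 269.1]
orientation: [3.134, 0.21, 0.003]
ft_force: [-1.1, 0.1, -0.8]
width: 25.2
grasp_force: 0.0
[([250.9, 171.8], [248, 166, 6, 13, 64])] [([222.0, 219.4], [219, 217, 8, 7, 13])]
[[480.7, -37.3, 95.0, 254.0, 183.7], [378.7, 117.4, 95.0, 123.2, 245.1]]
```

View pics/w3c.png

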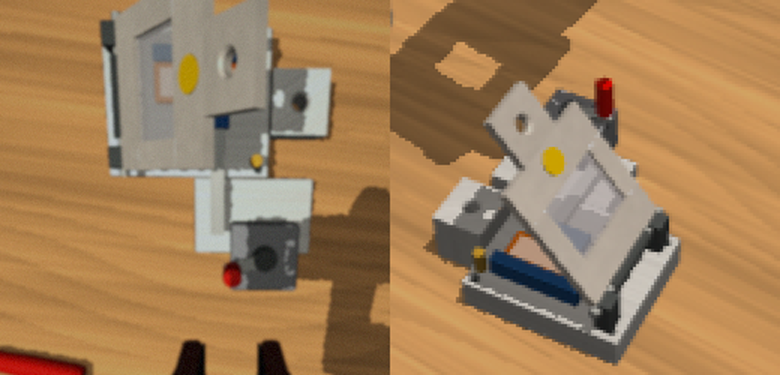

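The carrier (orange at wrist (214,55)) sits against the stop side and the knob has stayed where I left it. The crank is clamped. Now the lid.

```bash
python3 -m handwheel '[[44.5,-15,10,0,0,0,1],[44.5,-15,10,0,0,0,1],[44.5,-15,10,0,0,0,1],[0,0,35,0,0,0,1],[0,0,0,0,0,0,1]]'
python3 -m handwheel '[[0,6,20,0,0,0,1],[0,10,13,0,0,0,1],[0,10,11,0,0,0,1],[0,0,0,0,0,0,1]]'
```

```text
t: 8.35
ee_pos: [606.6, 24.1, 198.4]
orientation: [-3.134, -0.211, 0.016]
ft_force: [-0.4, 0.6, 0.2]
width: 0.4
grasp_force: 0.0
t: 8.85
ee_pos: [612.9, -2.9, 159.1]
orientation: [-3.135, -0.208, 0.002]
ft_force: [0.5, -0.4, -0.2]
width: 0.4
grasp_force: 0.0
```

Run:
```python
from h import *
s=img("scene"); t=img("top"); print(blobs(s,"yellow",10,(180,150,300,260)),blobs(t,"yellow",5,(240,130,320,200)))
save("s4",np.hstack([s["frame"][110:265,170:310],t["frame"][110:265,220:340]]),(0,0,260,155),3)
```

```text
[([233.4, 193.8], [230, 189, 7, 10, 50])] []
```

View pics/s4.png

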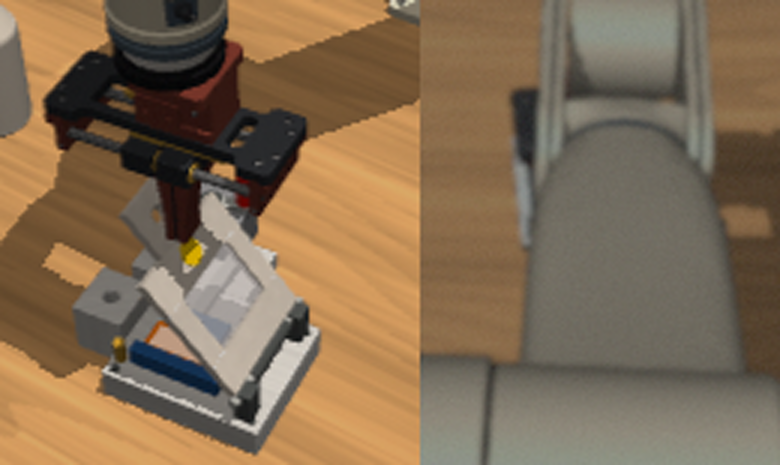

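The lid is still open; the shut fingertips are just beside the yellow pad at scene (233,194), about touching. I back off slightly over the pad, then follow its arc.

```bash
python3 -m handwheel '[[0,-10,0,0,0,0,1],[0,0,15,0,0,0,1],[0,9,8,0,0,0,1],[0,9,8,0,0,0,1],[0,0,0,0,0,0,1]]'
python3 -m handwheel '[[0,7,8,0,0,0,1],[0,6,9,0,0,0,1],[0,5,10,0,0,0,1],[0,4,10,0,0,0,1],[0,0,0,0,0,0,1]]'
```

```text
t: 9.57
ee_pos: [613.9, -10.8, 127.6]
orientation: [3.135, 0.208, -0.003]
ft_force: [-0.5, 0.7, -0.2]
width: 0.3
grasp_force: 0.0
t: 10.2
ee_pos: [616.5, -31.9, 90.4]
orientation: [-3.134, -0.209, 0.003]
ft_force: [-0.2, -0.5, 0.4]
width: 0.4
grasp_force: 0.0
```

Run:
```python
from h import *
s=img("scene"); print(blobs(s,"yellow",5,(170,150,300,260)))
save("s5",s["frame"],(170,110,310,265),4)
O=np.array([614.3,-5.8]);c,q=np.cos(.13),np.sin(.13)
for th in (.93,.6,.3,.06):
    y=75-107*np.cos(th)+4*np.sin(th); z=56+107*np.sin(th)+4*np.cos(th); print(th,proj(s,[O[0]-q*y,O[1]+c*y,z]).round(1))
```

```text
[([219.6, 206.4], [218, 206, 4, 2, 5])]
0.93 [234.2 193.8]
0.6 [225.1 197.5]
0.3 [220.3 203.5]
0.06 [219.1 209.6]
```

View pics/s5.png

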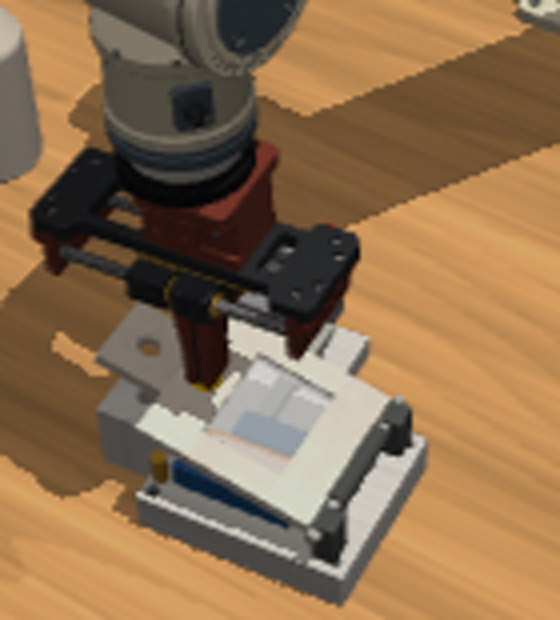

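The lid is following (about 0.3 rad; pad edge at (219,206)). Continue down to the plungers.

```bash
python3 -m handwheel '[[0,2,8,0,0,0,1],[0,2,8,0,0,0,1],[0,0,0,0,0,0,1]]'
python3 -m handwheel '[[0,1,5,0,0,0,1],[0,0,3,0,0,0,1],[0,0,0,0,0,0,1]]'
```

```text
t: 10.62
ee_pos: [617.2, -35.6, 74.8]
orientation: [-3.134, -0.21, 0.002]
ft_force: [0.1, 0.3, -0.8]
width: 0.5
grasp_force: 0.0
t: 11.0
ee_pos: [617.8, -36.5, 67.4]
orientation: [-3.135, -0.21, 0.001]
ft_force: [-0.5, -0.1, 0.4]
width: 0.5
grasp_force: 0.0
```

```bash
python3 -m handwheel '[[0,0,2,0,0,0,1],[0,0,0,0,0,0,1]]'
python3 -m handwheel '[[0,0,1.5,0,0,0,1],[0,0,0,0,0,0,1]]'
```

```text
t: 11.25
ee_pos: [618.1, -36.5, 65.7]
orientation: [3.135, 0.21, 0.0]
ft_force: [0.5, -0.7, -0.6]
width: 0.3
grasp_force: 0.0
t: 11.5
ee_pos: [618.1, -36.6, 64.3]
orientation: [3.134, 0.21, 0.0]
ft_force: [1.0, -1.8, 1.8]
width: 0.2
grasp_force: 0.9
```

The springs are met (z 64.3, about 0.04 rad open). Now to the pin.

```bash
python3 -m handwheel '[[0,0,-30,0,0,0,1],[0,0,-60,0,0,0,1],[0,0,-60,0,0,0,1],[-13.4,-52.7,0,0,0,0,0.35],[-13.4,-52.7,0,0,0,0,0.35],[-13.4,-52.7,0,0,0,0,0.35],[-13.4,-52.7,0,0,0,0,0.35],[-13.4,-52.7,0,0,0,0,0.35],[-13.4,-52.7,0,0,0,0,0.35],[-13.4,-52.7,0,0,0,0,0.35]]'
python3 -m handwheel '[[-13.4,-52.7,0,0,0,0,0.35],[0,0,0,0,0,0,0.35]]'
python3 - <<'E'
from h import *
w=img("wrist"); cv2.imwrite("pics/w6.png",w["frame"]); 
for c in ("green","yellow"): print(c,[(b,plane(w,b[0],88).round(1).tolist()) for b in blobs(w,c,40)])
s=img("scene"); save("sc6",s["frame"],(170,130,310,265),2)
E
```

```text
t: 12.75
ee_pos: [474.9, 318.1, 214.2]
orientation: [-3.134, -0.21, -0.0]
ft_force: [0.3, 0.4, 0.9]
width: 57.1
grasp_force: 0.0
t: 13.0
ee_pos: [454.0, 369.9, 214.0]
orientation: [-3.133, -0.217, 0.0]
ft_force: [-0.4, -1.2, -0.0]
width: 57.3
grasp_force: 0.0
green [(([58.4, 8.2], [0, 0, 130, 21, 2196]), [595.4, 565.4, 88.0]), (([258.2, 189.6], [250, 181, 17, 19, 252]), [456.8, 367.3, 88.0])]
yellow [(([185.2, 180.7], [172, 166, 29, 29, 531]), [455.7, 443.1, 88.0]), (([321.9, 217.9], [308, 203, 28, 31, 477]), [435.4, 295.5, 88.0])]
```

View pics/w6.png

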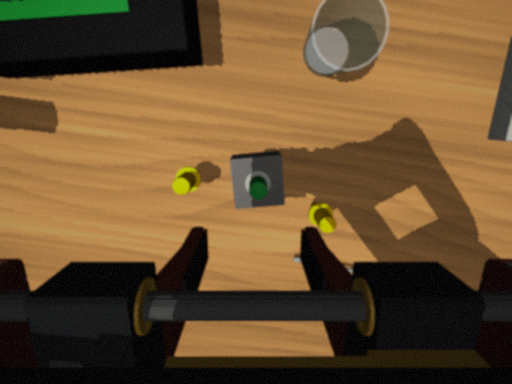

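The green head top is at about (258,191), centred in the grey stand; yellow look-alikes at (185,181) and (322,218) are about 75 mm off, clear of the fingers.

```bash
python3 -m handwheel '[[0.5,3,40,0,0,0,0.35],[0,0,50,0,0,0,0.35],[0,0,40,0,0,0,0.35],[0,0,20,0,0,0,0.35],[0,0,5,0,0,0,0.35],[0,0,0,0,0,0,0.35]]'
python3 - <<'E'
from h import *
w=img("wrist"); print([(b,plane(w,b[0],88).round(1).tolist()) for b in blobs(w,"green",100)], sensors.get_obs()["ee_pos"])
E
```

```text
t: 13.85
ee_pos: [457.2, 364.2, 60.0]
orientation: [-3.134, -0.209, -0.002]
ft_force: [1.1, -0.1, 0.7]
width: 56.9
grasp_force: 0.0
[(([249.5, 264.1], [232, 243, 36, 38, 955]), [457.3, 367.9, 88.0])] [457.39287945 364.49736753  60.45130686]
```

```bash
python3 -m handwheel '[[-0.5,-3,4.5,0,0,0,0.35],[0,0,0,0,0,0,1],[0,0,0,0,0,0,1],[0,0,0,0,0,0,1],[0,0,0,0,0,0,1],[0,0,0,0,0,0,1],[0,0,0,0,0,0,1]]'
```

```text
t: 14.78
ee_pos: [455.5, 367.0, 54.7]
orientation: [3.135, 0.21, -0.0]
ft_force: [0.4, -0.4, 1.2]
width: 19.5
grasp_force: 30.0
```

```bash
python3 -m handwheel '[[0,0,-15,0,0,0,1],[0,0,-30,0,0,0,1],[0,0,-50,0,0,0,1],[0,0,-50,0,0,0,1],[13.3,57.3,0,0,0,0,1],[13.3,57.3,0,0,0,0,1],[13.3,57.3,0,0,0,0,1],[13.3,57.3,0,0,0,0,1],[13.3,57.3,0,0,0,0,1],[13.3,57.3,0,0,0,0,1]]'
python3 -m handwheel '[[13.3,57.3,0,0,0,0,1],[12,56,0,0,0,0,1],[0,0,0,0,0,0,1],[0,0,0,0,0,0,1]]'
python3 - <<'E'
from h import *
w=img("wrist"); o=sensors.get_obs(); p=o["ee_pos"]; print(p.round(1),o["width"])
cv2.imwrite("pics/w7.png",w["frame"]); save("w7c",w["frame"],(150,60,350,280),2.7)
for b in blobs(w,"green",100): print(b,(plane(w,b[0],p[2]+33)-p).round(1))
print("base/lid expected px",proj(w,[623,-75,63]).round(0))
E
```

```text
t: 16.02
ee_pos: [581.1, 35.0, 200.8]
orientation: [-3.135, -0.21, -0.002]
ft_force: [1.7, 0.1, -0.2]
width: 19.0
grasp_force: 30.0
t: 16.52
ee_pos: [620.2, -71.8, 200.0]
orientation: [-3.134, -0.209, 0.0]
ft_force: [0.9, -0.0, -0.5]
width: 19.7
grasp_force: 30.0
[620.1 -71.1 200. ] 19.533854622110663
([253.7, 268.0], [235, 251, 38, 34, 999]) [ 1.1  0.9 33. ]
base/lid expected px [259. 187.]
```

View pics/w7c.png

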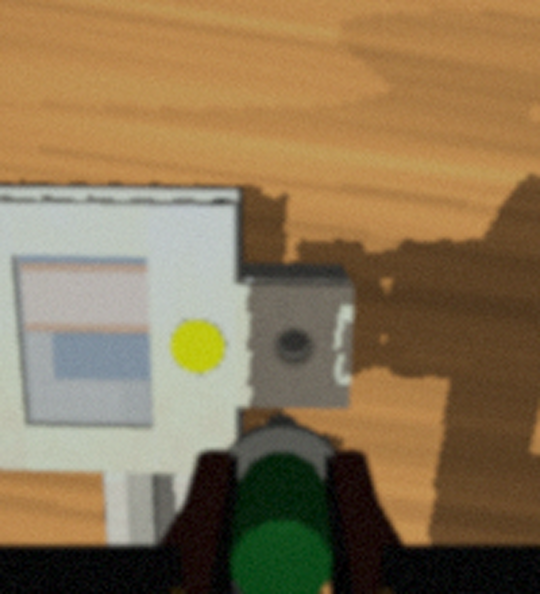

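The lid hole is at wrist pixel (258.9,187.8) and the pin head top at (254.1,267.4). Through the window the blue jaw meets the carrier.

Run:
```python
from h import *
w=img("wrist"); o=sensors.get_obs(); p=o["ee_pos"]
for z in (62,66): print("hole",z,plane(w,(258.9,187.8),z).round(1))
h=plane(w,(254.1,267.4),p[2]+33); print("head",h.round(1),"tcp",p.round(1))
# pin tip front edge: predicted px of points for upright pin under TCP / under head
for nm,b in (("tcp",p),("head",h)):
    for z,r in ((-47,5),(-3,15)): print(nm,z,((proj(w,[b[0]+r*.991,b[1]+r*.133,p[2]+z])-[150,60])*2.7).round(0))
```

```text
hole 62 [622.1 -74.9  62. ]
hole 66 [623.  -74.7  66. ]
head [621.5 -69.7 233. ] tcp [620.2 -70.8 200. ]
tcp -47 [284. 407.]
tcp -3 [285. 426.]
head -47 [281. 403.]
head -3 [281. 420.]
```

```bash
python3 -m handwheel '[[1.8,4.7,40,0,0,0,1],[0,0,30,0,0,0,1],[0,0,9,0,0,0,1],[0,0,0,0,0,0,1]]'
python3 -m handwheel '[[0,0,4,0,0,0,1],[0,0,4,0,0,0,1],[0,0,0,0,0,0,1]]'
python3 - <<'E'
from h import *
w=img("wrist"); o=sensors.get_obs(); p=o["ee_pos"]; print(p.round(1),o["ft_force"].round(1))
cv2.imwrite("pics/w8.png",w["frame"])
for b in blobs(w,"green",100): print(b,plane(w,b[0],p[2]+33).round(1))
E
```

```text
t: 17.12
ee_pos: [623.0, -75.5, 120.8]
orientation: [-3.134, -0.212, 0.001]
ft_force: [-0.1, -0.3, -0.5]
width: 19.6
grasp_force: 30.0
t: 17.5
ee_pos: [623.1, -76.4, 112.8]
orientation: [3.135, 0.21, 0.0]
ft_force: [-0.2, 0.6, 0.0]
width: 19.5
grasp_force: 30.0
[623.1 -76.4 112.9] [-0.   0.9 -0.5]
([253.7, 267.3], [235, 251, 38, 34, 964]) [624.5 -74.8 145.9]
```

```bash
python3 -m handwheel '[[0,-0.5,2,0,0,0,1],[0,0,2,0,0,0,1],[0,0,0,0,0,0,1]]'
python3 -m handwheel '[[0,0,2,0,0,0,1],[0,0,2,0,0,0,1],[0,0,0,0,0,0,1]]'
```

```text
t: 17.92
ee_pos: [622.8, -75.9, 108.4]
orientation: [-3.134, -0.21, 0.001]
ft_force: [-0.4, 1.3, -1.3]
width: 19.7
grasp_force: 30.0
t: 18.3
ee_pos: [622.8, -75.9, 104.4]
orientation: [-3.134, -0.21, 0.001]
ft_force: [0.3, 0.7, -0.2]
width: 19.7
grasp_force: 30.0
```

```bash
python3 -m handwheel '[[0,0,3,0,0,0,1],[0,0,3,0,0,0,1],[0,0,0,0,0,0,1]]'
python3 -m handwheel '[[0,0,3,0,0,0,1],[0,0,3,0,0,0,1],[0,0,0,0,0,0,1]]'
```

```text
t: 18.68
ee_pos: [622.7, -75.9, 98.3]
orientation: [-3.134, -0.21, 0.001]
ft_force: [-1.0, -1.2, -0.5]
width: 19.5
grasp_force: 30.0
t: 19.05
ee_pos: [622.8, -75.9, 92.4]
orientation: [-3.134, -0.21, 0.001]
ft_force: [0.4, 0.9, -0.4]
width: 19.4
grasp_force: 30.0
```

```bash
python3 -m handwheel '[[0,0,6,0,0,0,1],[0,0,6,0,0,0,1],[0,0,0,0,0,0,1]]'
python3 -m handwheel '[[0,0,4,0,0,0,1],[0,0,3,0,0,0,1],[0,0,0,0,0,0,1]]'
```

```text
t: 19.42
ee_pos: [622.5, -75.8, 79.9]
orientation: [-3.134, -0.21, 0.002]
ft_force: [-0.5, -0.6, -0.5]
width: 19.4
grasp_force: 30.0
t: 19.8
ee_pos: [622.8, -75.9, 73.4]
orientation: [-3.134, -0.21, 0.001]
ft_force: [0.0, 0.2, -0.4]
width: 19.1
grasp_force: 30.0
```

```bash
python3 -m handwheel '[[0,0,2,0,0,0,1],[0,0,0,0,0,0,1]]'
python3 -m handwheel '[[0,0,2,0,0,0,1],[0,0,0,0,0,0,1]]'
python3 -m handwheel '[[0,0,1.5,0,0,0,1],[0,0,0,0,0,0,1]]'
```

```text
t: 20.05
ee_pos: [623.2, -76.0, 71.8]
orientation: [3.134, 0.21, 0.001]
ft_force: [-0.5, 1.0, -0.1]
width: 19.6
grasp_force: 30.0
t: 20.3
ee_pos: [623.2, -76.0, 69.8]
orientation: [3.134, 0.21, 0.001]
ft_force: [-0.3, -1.0, 1.0]
width: 19.6
grasp_force: 30.0
t: 20.55
ee_pos: [623.2, -76.1, 68.3]
orientation: [3.134, 0.21, 0.001]
ft_force: [0.1, -0.7, 2.6]
width: 19.3
grasp_force: 30.0
```

```bash
python3 -m handwheel '[[0,0,1.5,0,0,0,1],[0,0,0,0,0,0,1]]'
python3 -m handwheel '[[0,0,1,0,0,0,1],[0,0,0,0,0,0,1]]'
python3 -m handwheel '[[0,0,1,0,0,0,1],[0,0,0,0,0,0,1]]'
```

```text
t: 20.8
ee_pos: [623.2, -76.2, 66.8]
orientation: [3.134, 0.21, 0.001]
ft_force: [-0.5, -2.7, 3.5]
width: 19.3
grasp_force: 30.0
t: 21.05
ee_pos: [623.3, -76.2, 66.6]
orientation: [3.134, 0.21, 0.001]
ft_force: [-2.9, -1.7, 10.9]
width: 19.7
grasp_force: 30.0
t: 21.3
ee_pos: [623.4, -76.2, 66.4]
orientation: [3.134, 0.21, 0.001]
ft_force: [-5.2, -3.3, 18.0]
width: 19.7
grasp_force: 30.0
```

```bash
python3 -m handwheel '[[0,0,0,0,0,0,1],[0,0,0,0,0,0,1],[0,0,0,0,0,0,1],[0,0,0,0,0,0,1],[0,0,0,0,0,0,1],[0,0,0,0,0,0,1]]'
python3 - <<'E'
from h import *
w=img("wrist"); s=img("scene"); t=img("top"); p=sensors.get_obs()["ee_pos"]
for b in blobs(w,"green",100): print("head-tcp",b[0],(plane(w,b[0],p[2]+33)-p).round(1))
print([(b[0],plane(w,b[0],60).round(1)) for b in blobs(w,"yellow",30)], "pad shut expected",np.round([614.3+.13*32,-5.8-.99*32],1))
print("scene knob (was 250.9,171.8)",[b[0] for b in blobs(s,"red",10)]); print("yellow pins",[b[0] for b in blobs(s,"yellow",60)])
E
```

```text
t: 22.05
ee_pos: [623.3, -76.2, 66.4]
orientation: [3.134, 0.21, 0.001]
ft_force: [-4.6, -2.4, 17.9]
width: 19.7
grasp_force: 30.0
head-tcp [253.9, 268.0] [ 1.   1.5 33. ]
[([194.4, 239.3], array([617.5, -37.3,  60. ]))] pad shut expected [618.5 -37.5]
scene knob (was 250.9,171.8) [[151.9, 96.9], [212.2, 158.4], [250.9, 171.7], [338.5, 184.7]]
yellow pins [[373.3, 217.3], [437.0, 252.7]]
```

Run:
```python
from h import *
s=img("scene"); print(blobs(s,"red",10,(130,70,200,130)))
a=cv2.imread("pics/scene0.png"); d=cv2.absdiff(a,s["frame"]).max(2)
for n,(x0,y0,x1,y1) in dict(bottle=(145,85,182,157),dishes=(125,155,163,192),beaker=(330,253,367,300)).items(): print(n,(d[y0:y1,x0:x1]>60).mean().round(3), (d[y0:y1,x0:x1]>60).mean(0).round(1)[::4])
```

```text
[([151.8, 97.0], [145, 88, 16, 21, 131])]
bottle 0.24 [0.  0.  0.  0.2 0.3 0.1 0.2 0.3 0.6 0.9]
dishes 0.031 [0.  0.  0.  0.  0.  0.  0.  0.  0.1 0.2]
beaker 0.0 [0. 0. 0. 0. 0. 0. 0. 0. 0. 0.]
```

The bottle's left edge and top have not moved (its box still starts at 145,88), and the changes to its right are the arm and its shadow. Everything else is in place, and the pin is held home at 18 N, so I hand in.

```bash
python3 -c "
from workcell import ctrl
print(ctrl.close_job())"
```

```text
the job is handed in; nothing more can be done
None
```

I handed the job in at about 22 s on the clock: carrier clamped, lid folded down, green pin through both holes and still held pressed home at about 18 N with the lid shut; I saw nothing else on the bench moved, though the arm partly hid the spray bottle in the last check.

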